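Free the glued stamp block and rack it by size

TASK

The glue on the wooden stamp block has set: lift the sprung clamp arm of the gluing jig until it snaps over and stays open by itself, then take the block out of the jig, leaving the clamp open. Stand it squarely in the middle of the one holder of the three-holder rack whose gap closely fits its length, rubber face down; the holder's walls leave no room for fingers at its ends, so put it down on the way and take it by its other two faces. Leave the scissors and the marker on the left and the kraft box on the right where they lie.

Things in the scene. Friction and masses are not known exactly. Their poses are not given: they have to be found in the camera images.
- block_center (a point): centre of the loose stamp block: 36 mm (its x) by 56 mm (its y) by 45 mm high (z up), about 0.12 kg, brown wood with a dark rubber face underneath. The point is 22.5 mm over its underside. It stands in the jig under the clamp arm, whose round rubber pad presses on the middle of its top with about 6 N.
- seat (a point): where block_center lies when the block stands in the jig, 34.5 mm over the worktop. Its axes are the jig's: x from the cross bar's side to the hinge's side, y to the left, z up. The jig is fixed; its plywood base is 12 mm thick and runs from 55 mm before to 160 mm behind this point, 100 mm wide. The block lifts out straight up.
- fence_top (a point): middle of the top edge of the front fence, 51 mm over the worktop, 26 mm before the seat. Two aluminium fences (this and one 26 mm behind the seat), 11 mm thick and 50 mm long in y, stand 2.5 mm from the block's long faces and reach to 6 mm below its top: in the jig the block can only be taken by its two free ends, 56 mm apart along y.
- clamp_hinge (a point): middle of the hinge axis of the clamp arm, at 115 mm along x from the seat and 75 mm over the worktop; axis along the jig's y. Two steel cheeks stand here to 87 mm high.
- cross_bar (a point): middle of the clamp arm's cross bar: a round wooden rod 14 mm thick, 124 mm long along the jig's y, 210 mm from the hinge axis, 75 mm over the worktop when shut. The arm, 16 mm wide and 12 mm thick, runs from the rod's middle to the hinge, so the rod is free from 8 to 62 mm to either side of the middle: take it about 38 mm off.
- clamp_arm (a joint): angle of the clamp arm, rad: 0 shut, level, pad on the block; grows as the cross bar is lifted up and over towards the hinge side. Springs pull it shut, about 4 N at the cross bar, until about 1.1 rad; past that they throw it open to its stop at 2.0 rad, where it stays, leaning back with the cross bar about 270 mm up.
- place_small (a point): where block_center would lie in the small holder (gap 44 mm); axes as for place_middle.
- place_middle (a point): where block_center lies when the block stands in the middle-sized holder (gap 62 mm), 35.5 mm over the worktop. Its y runs across the gap (along the row and the block's 56 mm), its x through the gap (along the block's 36 mm). The holder's floor is 13 mm over the worktop. Space above is free.
- place_large (a point): where block_center would lie in the large holder (gap 82 mm); axes as for place_middle.
- rack_top (a point): middle of the top of the fixed plywood board, 80 x 330 x 10 mm, that carries the three U-shaped wooden holders, 105 mm apart in any order. Each holder: a 3 mm floor and two walls 9 mm thick, 46 mm deep in x, tops 51 mm over the worktop (7 mm below the top of a block in it); open at front and back, so fingers on the block's long faces pass.
- scissors: red-handled scissors, 87 x 199 x 9 mm, lying on the worktop to the left; leave alone.
- marker: white and black marker pen, 135 mm long, 16 mm thick, lying on the worktop at the left end of the rack; leave alone.
- gift_box_s1: plain brown kraft box, 234 x 144 x 62 mm, standing on the worktop to the right of the jig; leave alone.
Things that resemble listed ones, but are neither listed nor needed, are in the scene too. Leave any orange or yellow look-alike of the part that bears block_center alone.

How it is judged:
By the outcome, as a careful person would: the job done as asked, in the order asked, and still so for the second after the job is handed in, with the robot touching nothing.
It also fails if it takes over 67 s, if anything falls off the work surface, if the arm or the gripper's body presses on something with over 40 N, if the wrist force passes 120 N, or if a joint passes its speed limit or range.

ROBOT

A 6-joint arm with a two-finger parallel gripper is mounted at the origin on a cart in front of the work surface, level with it; the furniture and walls round the work are solid. World frame = base frame: x ahead of the robot, y to its left, z up, the work surface at z = 0. Lengths are in m, angles in degrees, forces in N, time in s.
With the tool pointing down it reaches from about 0.35 to 0.975 m from the base axis. Payload 17.4 kg.
Tool frame: the origin (TCP) lies at the very end of the fingers, on their centre line; the grasp point (between the pads) lies 19 mm behind it (ctrl.grip_depth is the distance from the TCP to the grasp point, in m); z points along the fingers, y is the line along which they close (so a half turn about z gives the same grasp; the last joint's range is limited). The gripper opens to 85 mm and grips with 20 to 120 N. Pads are 22 mm wide; open, the fingers measure 114 mm over their backs; the gripper's body (76 mm by 85 mm) begins 54 mm behind the grasp point. The pads swing forward as they close: fully open they stand 13 mm farther back than shut.
Start: joints at [70.543, 6.646, 82.598, -0, 90.757, -2.166], TCP at [0.201, 0.644, 0.201] pointing down, gripper open.
Joint ranges: [-162.19, 162.19], [-47.58, 125.68], [4.15, 143.07], [-65.23, 245.23], [0.69, 171.88], [-170.13, 170.13]. Speed limits (degrees/s): [108.29, 108.29, 127.2, 180, 180, 180].

INTERFACE

Orientations are given as [roll, pitch, yaw] about the fixed x, y, z axes, in that order (R = Rz(yaw) Ry(pitch) Rx(roll)).
In Python, from rig import ctrl gives the robot as it stands.
- The arm moves only by the tool jog_arm, never from a script. Its argument "rows" is a list of rows, each an object with "slide": the shift along the tool's x, y, z normalised to -1 to 1, where 1 is 0.2 m, a list of three; "rot": the turn, a rotation vector about the tool's x, y, z normalised to -1 to 1, where 1 is 90 degrees, a list of three; "jaw": the opening in per cent of the stroke, from 0 (shut) to 100 (fully open). A call has 1 to 12 rows; each row is the pose to reach, as a shift and turn from the pose commanded when the call began, along the tool's axes at that moment; what a row does not reach only later rows make up. A row lasts 1/10 s, in which the tool goes at most 50 mm and 8.59 degrees, less where a joint would pass 70% of its speed; a pose out of reach is approached as far as the arm can. A call with a number of a shift or a turn outside -1 to 1 is refused whole. A call with a gripper value outside its range is refused whole. The fingers move at their own pace and stop on an object; "newtons" is the grip in N (left out, the last holds). Time passes only in rows, so rows that repeat a pose let the fingers close. It gives the time, the measured TCP pose, the force, the opening and the grip force at its end, in the units of the state.
- ctrl.read_state(): the state, without advancing time (a new reading comes with each control period).
- ctrl.get_image(name): name is "scene" or "top"; returns a dict with "frame" (480x640x3 uint8, red, green, blue), "camera_matrix" (3x3 intrinsics, pixels), "extrinsics" (4x4, takes a point from world to camera coordinates). Camera axes: x right, y down, z forward; pixel columns grow to the right and rows downward; lengths in m; the calibration is good to about 2 mm. A picture is of the moment at which its call begins. There is no depth.
- ctrl.sign_off(): hands the job in; it is judged then, once.
The state is a dict: "t": time; "joint_positions": joint angles; "qd": joint speeds; "tau": joint torques, N m; "tcp_pos": TCP position; "ee_rot": TCP orientation; "wrist_force": force on the tool from outside, world axes, zero at the start; "wrist_torque": the same for the moment, N m; "finger_gap": opening from 0.0 (shut) to 1.0 (fully open); "grasp_force": force on a finger pad.
Only numpy, scipy, OpenCV 4.12 (cv2) and the standard library are available. Lean on these libraries where they do the work, as an engineer would, in place of code of your own. Each camera call takes 0.05 s, during which the arm holds its last target. There are 200 camera calls.

## Working session

There is one attempt and no reset: what is moved stays moved. The work goes in short steps, Python scripts to look and compute and a tool call to move; the robot and the scene stay as the last step left them, time stands still between calls to the robot, and variables do not carry over. Pictures are saved under pics/ and viewed, at most 10 in all, crops included, and the job is handed in when it is done.

Besides the shell and the picture viewer there is one more tool, called as name(argument=value, ...) on one line, values as JSON. jog_arm: Moves the arm, as the interface text tells. Its arguments: {"type":"object","properties":{"rows":{"type":"array","items":{"type":"object","properties":{"slide":{"type":"array","items":{"type":"number","minimum":-1,"maximum":1}},"rot":{"type":"array","items":{"type":"number","minimum":-1,"maximum":1}},"jaw":{"type":"number"}}}},"newtons":{"type":"number"}},"required":["rows"]}

```bash
ls; mkdir -p pics; cat > h.py <<'E'
import numpy as np, cv2
from rig import ctrl
def shot(cam, fn=None):
    d=ctrl.get_image(cam); 
    if fn: cv2.imwrite('pics/'+fn, cv2.cvtColor(d['frame'],cv2.COLOR_RGB2BGR))
    np.savez(f'pics/{cam}.npz',**d); return d
def proj(d,P):
    P=np.atleast_2d(P); c=(d['extrinsics']@np.c_[P,np.ones(len(P))].T)[:3]; u=d['camera_matrix']@c; return (u[:2]/u[2]).T
def unproj(d,uv,z):
    E=d['extrinsics'];R=E[:3,:3];t=E[:3,3];C=-R.T@t
    r=R.T@np.linalg.inv(d['camera_matrix'])@np.array([uv[0],uv[1],1.]); return C+r*(z-C[2])/r[2]
def load(cam): return dict(np.load(f'pics/{cam}.npz'))
def crop(d,fn,x0,y0,x1,y1,k):
    im=cv2.cvtColor(d['frame'],cv2.COLOR_RGB2BGR)[y0:y1,x0:x1]; cv2.imwrite('pics/'+fn,cv2.resize(im,None,fx=k,fy=k,interpolation=cv2.INTER_CUBIC))
E
python3 - <<'E'
from h import *
for c in ('top','scene'):
    d=shot(c,c+'0.png'); E=d['extrinsics']; print(c,(-E[:3,:3].T@E[:3,3]).round(3),E[:3,:3].round(2).tolist(),d['camera_matrix'][0,0])
s=ctrl.read_state(); print({k:np.round(v,3).tolist() for k,v in s.items()})
E
```

```text
pics
top [-0.276  0.057  1.781] [[-0.12, -0.99, -0.01], [-0.89, 0.11, -0.44], [0.43, -0.04, -0.9]] 567.1614950898717
scene [-0.152 -0.948  1.016] [[0.81, -0.58, 0.01], [-0.36, -0.52, -0.78], [0.46, 0.63, -0.63]] 543.0587370242654
{'t': 0.1, 'joint_positions': [70.544, 6.672, 82.632, 0.001, 90.757, -2.166], 'qd': [0.028, -0.144, -0.075, 0.053, 0.062, -0.02], 'tau': [0.002, -73.368, -63.378, 0.0, 0.005, 0.0], 'tcp_pos': [0.201, 0.644, 0.201], 'ee_rot': [-179.938, -0.004, 162.71], 'wrist_force': [0.064, -0.217, -0.034], 'wrist_torque': [-0.001, 0.02, 0.063], 'grasp_force': 0.0, 'finger_gap': 0.997}
```

View pics/top0.png

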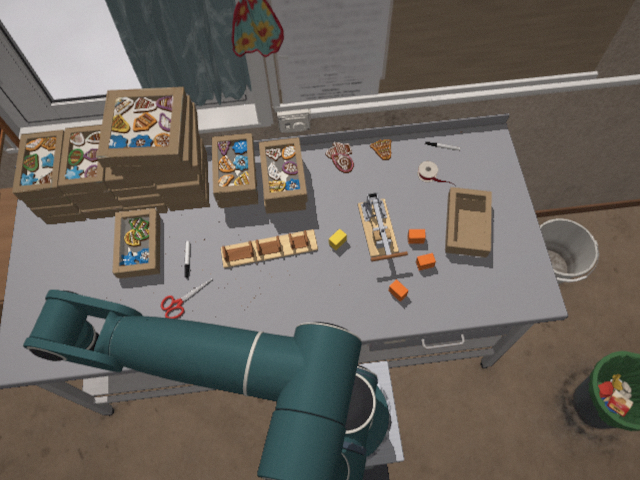

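View pics/scene0.png

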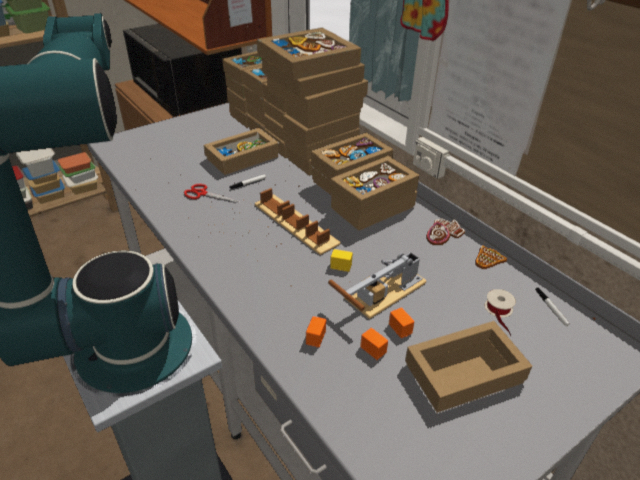

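The top view shows the jig at about (378,228), with its cross bar at (383,255). The rack is at (270,248). The look-alikes are one yellow block at (338,238) and orange blocks at (417,236), (426,261) and (399,290). The brown block under the clamp arm is the one meant. I'll enlarge both views.

```bash
python3 - <<'E'
from h import *
crop(load('top'),'tj.png',345,185,420,285,6)
crop(load('top'),'tr.png',215,220,325,275,7)
crop(load('scene'),'sj.png',320,245,435,325,6)
E
```

```text
(no output)
```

View pics/tj.png

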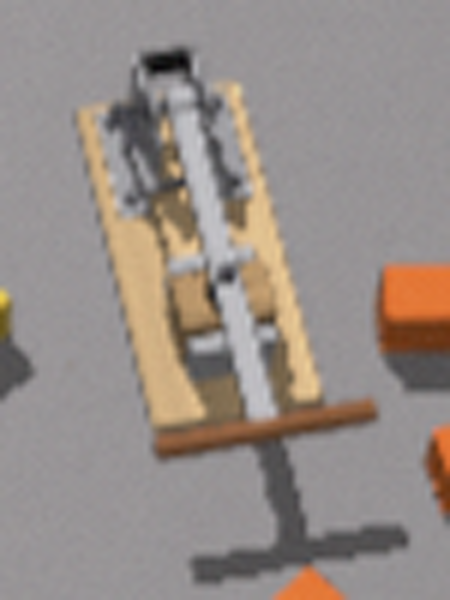

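View pics/tr.png

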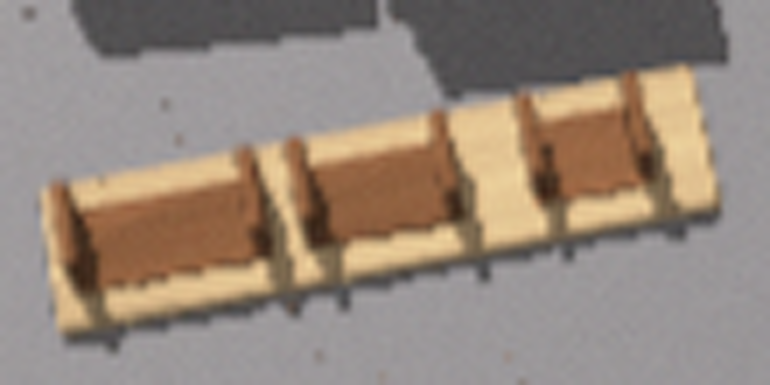

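View pics/sj.png

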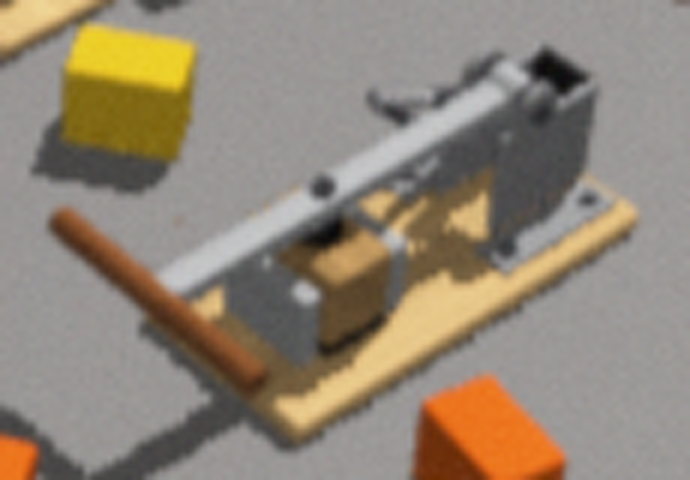

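The crops confirm it: the brown wooden block with the dark rubber face stands between the fences under the pad. The yellow and orange blocks are decoys. The rack holders from left to right are large, middle and small, so the middle one is the 62 mm fit. Next I'll fit poses to the corner pixels.

```bash
cat > fit.py <<'E'
from h import *
from scipy.optimize import least_squares
def fit(obs,p0):  # obs: list (d, uv, local xyz)
    def pts(p):
        c,s=np.cos(p[2]),np.sin(p[2]); return lambda q: np.array([p[0]+c*q[0]-s*q[1],p[1]+s*q[0]+c*q[1],q[2]])
    f=lambda p: np.concatenate([proj(d,pts(p)(q))[0]-uv for d,uv,q in obs])
    r=least_squares(f,p0,loss='soft_l1'); return r.x,r.fun.reshape(-1,2),pts(r.x)
E
python3 - <<'E'
from fit import *
T=load('top');S=load('scene')
tj=lambda x,y:(x/6+345-.42,y/6+185-.42); sj=lambda x,y:(x/6+320-.42,y/6+245-.42); tr=lambda x,y:(x/7+215-.43,y/7+220-.43)
obs=[(T,tj(157,443),(-.095,.062,.075)),(T,tj(374,410),(-.095,-.062,.075)),(T,tj(78,108),(.160,.05,.012)),(T,tj(240,83),(.160,-.05,.012)),(T,tj(322,402),(-.055,-.05,.012)),
(S,sj(62,217),(-.095,.062,.075)),(S,sj(257,378),(-.095,-.062,.075)),(S,sj(298,433),(-.055,-.05,.012)),(S,sj(636,210),(.160,-.05,.012))]
p,r,L=fit(obs,[.6,-.1,0]); print('jig',p[:2].round(4),np.degrees(p[2]).round(2)); print(r.round(1).tolist())
print('bar',L((-.095,0,.075)).round(4),'hinge',L((.115,0,.075)).round(4))
obs=[(T,tr(x,y),q) for (x,y),q in [((42,187),(.04,.165,.01)),((690,65),(.04,-.165,.01)),((718,212),(-.04,-.165,.01)),((65,330),(-.04,.165,.01))]]
p,r,M=fit(obs,[.6,.2,0]); print('rack',p[:2].round(4),np.degrees(p[2]).round(2)); print(r.round(1).tolist())
for n,y in (('L',.105),('M',0),('S',-.105)):
    print(n,M((0,y,.0355)).round(4))
    hw={'L':.041,'M':.031,'S':.022}[n]
    for s in (1,-1):
        for x in (.023,-.023):
            u=proj(T,M((x,y+s*(hw+.0045),.051)))[0]; print('  wall',((u-[215,220]+.43)*7).round(0))
E
```

```text
jig [ 0.5658 -0.2064] 3.69
[[-0.6, 1.0], [-0.1, 0.1], [-0.4, -0.3], [-0.2, -0.7], [0.3, -0.7], [-0.9, 0.3], [0.0, 1.1], [0.0, -0.4], [1.1, 0.4]]
bar [ 0.471  -0.2125  0.075 ] hinge [ 0.6806 -0.199   0.075 ]
rack [0.5831 0.1816] 4.39
[[-0.4, -0.1], [0.6, 0.2], [0.8, -0.5], [-1.0, 0.3]]
L [0.5751 0.2863 0.0355]
  wall [ 57. 176.]
  wall [ 68. 260.]
  wall [244. 142.]
  wall [257. 226.]
M [0.5831 0.1816 0.0355]
  wall [292. 133.]
  wall [306. 217.]
  wall [437. 106.]
  wall [452. 190.]
S [0.5911 0.0769 0.0355]
  wall [523.  90.]
  wall [539. 174.]
  wall [630.  71.]
  wall [647. 154.]
```

jog_arm(rows=[{"slide": [-0.95,-0.75,-0.25],"rot": [0,0,0.767],"jaw": 50},{"slide": [-0.95,-0.75,-0.25],"rot": [0,0,0.767],"jaw": 50},{"slide": [-0.95,-0.75,-0.25],"rot": [0,0,0.767],"jaw": 50},{"slide": [-0.95,-0.75,-0.25],"rot": [0,0,0.767],"jaw": 50},{"slide": [-0.95,-0.75,-0.25],"rot": [0,0,0.767],"jaw": 50},{"slide": [-0.95,-0.75,-0.25],"rot": [0,0,0.767],"jaw": 50},{"slide": [-0.95,-0.75,-0.25],"rot": [0,0,0.767],"jaw": 50},{"slide": [-0.95,-0.75,-0.25],"rot": [0,0,0.767],"jaw": 50},{"slide": [-0.95,-0.75,-0.25],"rot": [0,0,0.767],"jaw": 50},{"slide": [-0.95,-0.75,-0.25],"rot": [0,0,0.767],"jaw": 50}], newtons=30)

```text
t: 1.1
tcp_pos: [0.3374, 0.4448, 0.251]
ee_rot: [-180.0, 0.0, 93.9]
wrist_force: [0.8, -0.0, 0.5]
finger_gap: 0.502
grasp_force: 0.0
```

jog_arm(rows=[{"slide": [-1,0.5,0],"jaw": 50},{"slide": [-1,0.5,0],"jaw": 50},{"slide": [-1,0.5,0],"jaw": 50},{"slide": [-1,0.5,0],"jaw": 50},{"slide": [-1,0.5,0],"jaw": 50},{"slide": [-1,0.5,0],"jaw": 50}])

```text
invalid input at $.rows[0]: expected keys slide, rot, jaw
```

jog_arm(rows=[{"slide": [-1,0,0],"jaw": 50},{"slide": [-1,0,0],"jaw": 50},{"slide": [-1,0,0],"jaw": 50},{"slide": [-1,0,0],"jaw": 50},{"slide": [-1,0,0],"jaw": 50}])

```text
invalid input at $.rows[0]: expected keys slide, rot, jaw
```

jog_arm(rows=[{"slide": [-1,0,0],"jaw": 50},{"slide": [-1,0,0],"jaw": 50},{"slide": [-1,0,0],"jaw": 50},{"slide": [-1,0,0],"jaw": 50},{"slide": [-1,0,0],"jaw": 50},{"slide": [-1,0,0],"jaw": 50},{"slide": [-1,0,0],"jaw": 50}])

```text
invalid input at $.rows[0]: expected keys slide, rot, jaw
```

jog_arm(rows=[{"slide": [-1,0.5,0],"rot": [0,0,0],"jaw": 50},{"slide": [-1,0.5,0],"rot": [0,0,0],"jaw": 50},{"slide": [-1,0.5,0],"rot": [0,0,0],"jaw": 50},{"slide": [-1,0.5,0],"rot": [0,0,0],"jaw": 50},{"slide": [-1,0.5,0],"rot": [0,0,0],"jaw": 50},{"slide": [-1,0.5,0],"rot": [0,0,0],"jaw": 50}])

```text
t: 1.7
tcp_pos: [0.4513, 0.2493, 0.2511]
ee_rot: [180.0, 0.0, 93.7]
wrist_force: [-0.3, -0.6, -0.1]
finger_gap: 0.5
grasp_force: 0.0
```

jog_arm(rows=[{"slide": [-1,0,0],"rot": [0,0,0],"jaw": 50},{"slide": [-1,0,0],"rot": [0,0,0],"jaw": 50},{"slide": [-1,0,0],"rot": [0,0,0],"jaw": 50},{"slide": [-1,0,0],"rot": [0,0,0],"jaw": 50},{"slide": [-1,0,0],"rot": [0,0,0],"jaw": 50}])

```text
t: 2.2
tcp_pos: [0.463, 0.048, 0.2513]
ee_rot: [180.0, 0.1, 93.6]
wrist_force: [-0.3, 0.2, 0.7]
finger_gap: 0.502
grasp_force: 0.0
```

jog_arm(rows=[{"slide": [-1,0,0],"rot": [0,0,0],"jaw": 50},{"slide": [-1,0,0],"rot": [0,0,0],"jaw": 50},{"slide": [-1,0,0],"rot": [0,0,0],"jaw": 50},{"slide": [-1,0,0],"rot": [0,0,0],"jaw": 50},{"slide": [-1,0,0],"rot": [0,0,0],"jaw": 50},{"slide": [-1,0,0],"rot": [0,0,0],"jaw": 50},{"slide": [-1,0,0],"rot": [0,0,0],"jaw": 50}])

```text
t: 2.9
tcp_pos: [0.476, -0.1463, 0.2512]
ee_rot: [180.0, -0.0, 93.8]
wrist_force: [-0.4, 0.6, 0.0]
finger_gap: 0.498
grasp_force: 0.0
```

jog_arm(rows=[{"slide": [-0.13,-0.045,0.2],"rot": [0,0,0],"jaw": 50},{"slide": [-0.13,-0.045,0.4],"rot": [0,0,0],"jaw": 50},{"slide": [-0.13,-0.045,0.6],"rot": [0,0,0],"jaw": 50},{"slide": [-0.13,-0.045,0.75],"rot": [0,0,0],"jaw": 50},{"slide": [-0.13,-0.045,0.87],"rot": [0,0,0],"jaw": 50},{"slide": [-0.13,-0.045,0.97],"rot": [0,0,0],"jaw": 50},{"slide": [-0.13,-0.045,0.97],"rot": [0,0,0],"jaw": 50},{"slide": [-0.13,-0.045,0.97],"rot": [0,0,0],"jaw": 50}])

```text
t: 3.7
tcp_pos: [0.4689, -0.173, 0.058]
ee_rot: [180.0, 0.0, 93.8]
wrist_force: [-0.5, 0.2, 0.1]
finger_gap: 0.499
grasp_force: 0.0
```

```bash
python3 - <<'E'
from h import *
d=shot('scene'); crop(d,'s1.png',300,200,460,320,5)
E
```

```text
(no output)
```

View pics/s1.png

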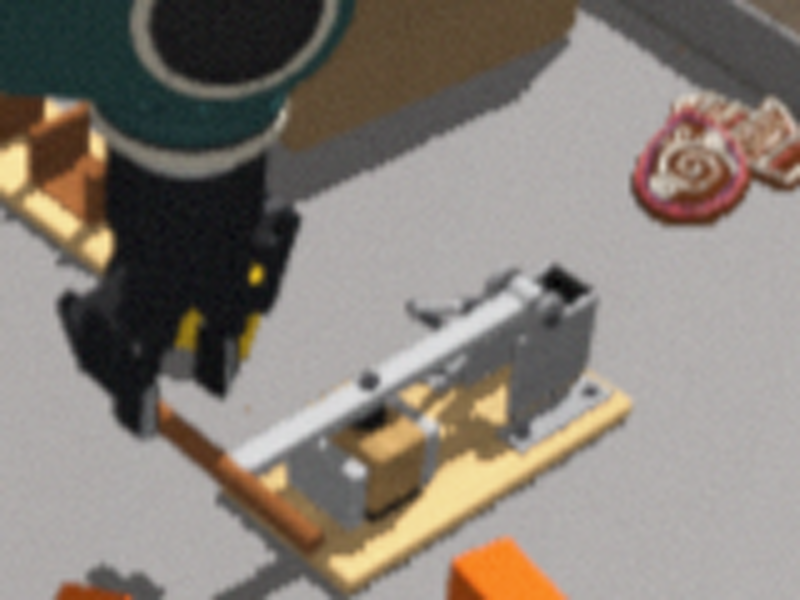

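The fingers straddle the rod on its left half, near crop pixel (165,420). I'll close on it.

jog_arm(rows=[{"slide": [0,0,0.015],"rot": [0,0,0],"jaw": 0},{"slide": [0,0,0.015],"rot": [0,0,0],"jaw": 0},{"slide": [0,0,0.015],"rot": [0,0,0],"jaw": 0},{"slide": [0,0,0.015],"rot": [0,0,0],"jaw": 0},{"slide": [0,0,0.015],"rot": [0,0,0],"jaw": 0},{"slide": [0,0,0.015],"rot": [0,0,0],"jaw": 0}], newtons=30)

```text
t: 4.35
tcp_pos: [0.4684, -0.1741, 0.0543]
ee_rot: [180.0, 0.0, 93.7]
wrist_force: [-0.0, -0.2, 0.0]
finger_gap: -0.0
grasp_force: 0.0
```

```bash
python3 - <<'E'
import numpy as np
# arc offsets about start: bar at radius .21; x fwd (tool y), z up (-tool z)
a=0
for th in np.arange(0,1.96,.1):
    print(round(th,2), 'y %.3f z %.3f'%(.21*(1-np.cos(th))/.2, -.21*np.sin(th)/.2))
E
```

```text
0.0 y 0.000 z -0.000
0.1 y 0.005 z -0.105
0.2 y 0.021 z -0.209
0.3 y 0.047 z -0.310
0.4 y 0.083 z -0.409
0.5 y 0.129 z -0.503
0.6 y 0.183 z -0.593
0.7 y 0.247 z -0.676
0.8 y 0.318 z -0.753
0.9 y 0.397 z -0.822
1.0 y 0.483 z -0.884
1.1 y 0.574 z -0.936
1.2 y 0.670 z -0.979
1.3 y 0.769 z -1.012
1.4 y 0.872 z -1.035
1.5 y 0.976 z -1.047
1.6 y 1.081 z -1.050
1.7 y 1.185 z -1.041
1.8 y 1.289 z -1.023
1.9 y 1.389 z -0.994
```

The fingers closed to 0 with no grip, so they missed the rod. I'll look at both views.

```bash
python3 - <<'E'
from h import *
P=[.4684,-.1741,.0543]
S=shot('scene'); T=shot('top')
for n,d,o in (('s',S,(330,250)),('t',T,(350,225))): print(n,(proj(d,[P,[P[0],P[1],.075]])-o)*6)
ims=[cv2.resize(cv2.cvtColor(d['frame'],cv2.COLOR_RGB2BGR)[y:y+75,x:x+65],None,fx=6,fy=6,interpolation=cv2.INTER_CUBIC) for d,x,y in ((S,330,250),(T,350,225))]
cv2.imwrite('pics/c2.png',np.hstack(ims))
E
```

```text
s [[ 28.63917461 252.26577759]
 [ 30.11576824 216.6184653 ]]
t [[160.33099906 214.91724167]
 [162.77100129 199.58764597]]
```

View pics/c2.png

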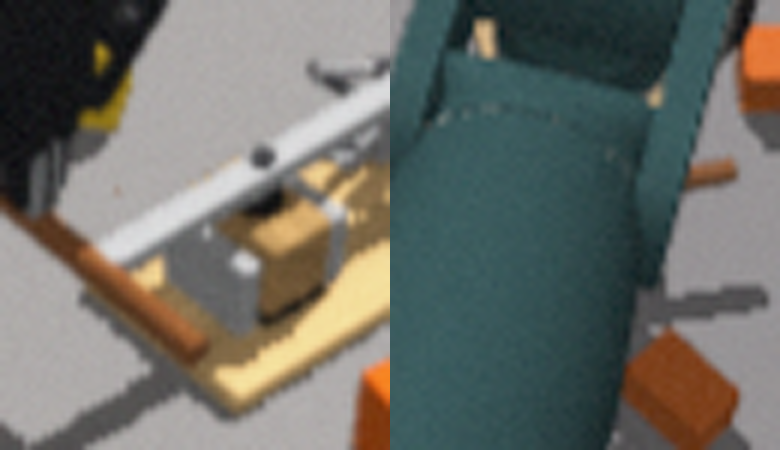

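```bash
python3 - <<'E'
from h import *
S=load('scene'); a=cv2.imread('pics/scene0.png').astype(int); b=cv2.cvtColor(S['frame'],cv2.COLOR_RGB2BGR).astype(int)
m=np.abs(a-b).max(2)
def cls(p,mm):
    B,G,R=p; br=(R>G*1.35 and R>60); v=(B+G+R)/3
    c='r' if br else ('#' if v<60 else ('+' if v<105 else '.'))
    return c
for y in range(270,306): print(y,''.join(cls(a[y,x],0) for x in range(322,366)),' ',''.join(cls(b[y,x],0) for x in range(322,366)),' ',''.join('X' if m[y,x]>25 else '.' for x in range(322,366)))
E
```

```text
270 ....++++++++++++++++++++++++................   #####################++++++.................   XXXXXXXXXXXXXXXXXXXXX.......................
271 ....+++++++++++++++++++++++.................   #####################++++++.................   XXXXXXXXXXXXXXXXXXXXX............X..........
272 ....++++++++++++++++++++++..................   +####################+++++..................   XXXXXXXXXXXXXXXXXXXX........................
273 ...+++++++++++++++++++++++..................   .+##################++++++..................   .XXXXXXXXXXXXXXXX.XX........................
274 ......+++++++++++++++++++...................   ...+#############+##+++++...................   ..XXXXXXXXXXXXXXX...........................
275 ............++++++++++++....................   ....+############+#+++++....................   ....XXXXXXXXXXXXX.......................X...
276 .................+++++......................   ......+#######++#+++++......................   .....XXXXXXXXXXXX...........................
277 ............................................   .......+######++#+++........................   .
[... 3347 characters left out ...]
.............+++++rrrrrrrrr+++++++   .......................+++++rrrrrrrrr....+++   ...X........................................
302 ........................+++++rrrrrrrrr++++++   ........................+++++rrrrrrrrr...+.+   ............................................
303 ..........................++++rrrrrrrrrr++++   ..........................++++rrrrrrrrrr...+   ................X...........................
304 ..........................++++++rrrrrrrrr+++   ...........................++++rrrrrrrrrr.++   ............................................
305 ...........................++++++rrrrrrrrr++   ...........................++++++rrrrrrrrr++   ....................X.......................
```

jog_arm(rows=[{"slide": [0,0,-0.3],"rot": [0,0,0],"jaw": 0},{"slide": [0,0,-0.5],"rot": [0,0,0],"jaw": 0},{"slide": [0,0,-0.5],"rot": [0,0,0],"jaw": 0},{"slide": [0,0,-0.5],"rot": [0,0,0],"jaw": 0}])

```text
t: 4.85
tcp_pos: [0.4689, -0.1743, 0.1554]
ee_rot: [179.9, 0.1, 93.7]
wrist_force: [-0.6, -0.0, -1.0]
finger_gap: -0.0
grasp_force: 0.0
```

```bash
python3 - <<'E'
from h import *
S=shot('scene'); s=ctrl.read_state(); P=np.array(s['tcp_pos']); print(P,s['ee_rot'])
u=proj(S,[P,P+[0,0,.02],P+[0,0,.05]]); print(u)
b=cv2.cvtColor(S['frame'],cv2.COLOR_RGB2BGR).astype(int)
x0,y0=u[0].astype(int)
for y in range(y0-25,y0+12): print(y,''.join('r' if b[y,x,2]>1.35*b[y,x,1] else ('#' if b[y,x].mean()<60 else ('+' if b[y,x].mean()<105 else '.')) for x in range(x0-25,x0+25)))
E
```

```text
[ 0.46835094 -0.17405115  0.15395165] [1.79999927e+02 1.89378634e-03 9.36789706e+01]
[[335.97439793 262.35695402]
 [336.2351903  256.05434822]
 [336.63598584 246.36826606]]
237 rrrrrrrrrrr#########################++++++++++++++
238 rrrrrrrrrrrrr######################+++++++++++++++
239 rrrrrrrrrrrrrr#####################+++++++++++++++
240 ..rrrrrrrrrrrrr###################+++++++++++++++.
241 ...rrrrrrrrrrrrr###############+##+++++++++++++...
242 ....rrrrrrrrrr++++############++##+++++++++++.....
243 ......rrrrrr+......+###########+#+++++++++++......
244 .......rrr++........+######++##+#+++++++++........
245 .......+++...........######+++#+#+++++++..........
246 .......+.............+#####++++++.+++.............
247 +.....+..............######++#+++.................
248 ++...+..............+######++#+++.................
249 +++++...............+######++#+++.................
250 ..++++.............++######++#++..................
251 ..++++...........+...+#####++#+...................
252 ..++++++...............+##+++#+...................
253 .....++++...++..........++++++.............
[... 407 characters left out ...]
...........++++++++++++++++++++.........
262 .....................++++++++++++++++++++.........
263 .....................++++++++++++++++++++.........
264 ....................+++++++++++++++++++++.........
265 ...................++++++++++++++++++++++.........
266 ..................++++++++++++++++++++++..........
267 ..................++++++++++++++++++++++..........
268 ..................++++++++++++++++++++++..........
269 .................+++++++++++++++++++++++..........
270 .................++++++++++++++++++++++...........
271 .................++++++++++++++++++++++...........
272 ................++++++++++++++++++++++............
273 ................++++++++++++++++++++++............
```

jog_arm(rows=[{"slide": [0.2,0,0.1],"rot": [0,0,0],"jaw": 0},{"slide": [0.35,0,0.3],"rot": [0,0,0],"jaw": 0},{"slide": [0.35,0,0.5],"rot": [0,0,0],"jaw": 0},{"slide": [0.35,0,0.65],"rot": [0,0,0],"jaw": 0},{"slide": [0.35,0,0.74],"rot": [0,0,0],"jaw": 0},{"slide": [0.35,0,0.74],"rot": [0,0,0],"jaw": 0}])

```text
t: 5.5
tcp_pos: [0.4615, -0.1035, 0.0024]
ee_rot: [-179.7, -0.1, 93.7]
wrist_force: [0.1, -0.1, -0.5]
finger_gap: -0.003
grasp_force: 0.0
```

```bash
python3 - <<'E'
from h import *
S=shot('scene'); s=ctrl.read_state(); P=np.array(s['tcp_pos']); print(P,s['ee_rot'],s['joint_positions'])
u=proj(S,[P,P+[0,0,.02],P+[0,0,.05]]); print(u)
x0,y0=u[0].astype(int); print(x0-50,y0-50)
crop(S,'s3.png',x0-50,y0-50,x0+50,y0+30,7)
E
```

```text
[ 0.46263809 -0.10382986  0.00446011] [-1.79793689e+02 -7.31098604e-02  9.36802908e+01] [-1.57324563e+01 -1.16326548e+01  1.19076075e+02  3.99179170e-04
  7.27754615e+01 -1.94129977e+01]
[[316.61754464 291.27566932]
 [316.68401445 285.82193442]
 [316.78593338 277.45965978]]
266 241
```

View pics/s3.png

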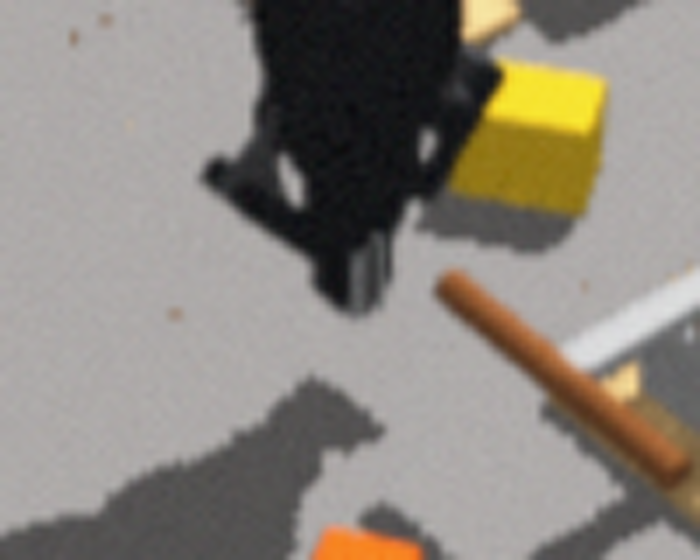

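The shadow tip at crop pixel (380,430) is well separated from the fingertip at (350,312). So the fingertip stands clear of the table although the TCP reads z≈0.003. I'll estimate its true height from the shadow.

```bash
python3 - <<'E'
from h import *
S=load('scene');T=load('top')
A=np.array([.4686,-.2125+0,.075]); c,s=np.cos(np.radians(3.69)),np.sin(np.radians(3.69))
bar=lambda y:np.array([.471-s*y,-.2125+c*y,.075])
tj=lambda x,y:(x/6+345-.42,y/6+185-.42)
for y,p in ((.062,(195,571)),(-.062,(405,538)),(0,(300,553))):
    g=unproj(T,tj(*p),0); print('light',((g-bar(y))/.075).round(3))
s3=lambda x,y:(x/7+266-.43,y/7+241-.43)
for p in ((315,378),(380,430),(350,404)): print('shadow',unproj(S,s3(*p),0).round(4))
for z in (0,.01,.02,.03,.04): print(z,[unproj(S,s3(*p),z).round(4).tolist() for p in ((325,298),(350,314),(380,300))])
E
```

```text
light [-0.593 -0.28  -1.   ]
light [-0.632 -0.241 -1.   ]
light [-0.601 -0.261 -1.   ]
shadow [ 0.4449 -0.1011  0.    ]
shadow [ 0.4489 -0.1377  0.    ]
shadow [ 0.4477 -0.1201  0.    ]
0 [[0.4735, -0.0671, 0.0], [0.4762, -0.08, 0.0], [0.4904, -0.0803, 0.0]]
0.01 [[0.4673, -0.0757, 0.01], [0.47, -0.0886, 0.01], [0.484, -0.0888, 0.01]]
0.02 [[0.4612, -0.0844, 0.02], [0.4639, -0.0971, 0.02], [0.4777, -0.0974, 0.02]]
0.03 [[0.455, -0.0931, 0.03], [0.4577, -0.1056, 0.03], [0.4714, -0.1059, 0.03]]
0.04 [[0.4489, -0.1018, 0.04], [0.4515, -0.1142, 0.04], [0.4651, -0.1144, 0.04]]
```

jog_arm(rows=[{"slide": [0,0,0.04],"rot": [0,0,0],"jaw": 0},{"slide": [0,0,0.075],"rot": [0,0,0],"jaw": 0},{"slide": [0,0,0.075],"rot": [0,0,0],"jaw": 0}])

```text
t: 5.85
tcp_pos: [0.4637, -0.1042, -0.0094]
ee_rot: [-180.0, -0.0, 93.7]
wrist_force: [0.2, -0.4, -0.2]
finger_gap: -0.002
grasp_force: 0.0
```

jog_arm(rows=[{"slide": [0,0,0.025],"rot": [0,0,0],"jaw": 0},{"slide": [0,0,0.05],"rot": [0,0,0],"jaw": 0},{"slide": [0,0,0.05],"rot": [0,0,0],"jaw": 0}])

```text
t: 6.15
tcp_pos: [0.4636, -0.1041, -0.0195]
ee_rot: [-180.0, -0.0, 93.7]
wrist_force: [0.6, -0.4, 0.5]
finger_gap: 0.006
grasp_force: 0.0
```

jog_arm(rows=[{"slide": [0,0,0.015],"rot": [0,0,0],"jaw": 0},{"slide": [0,0,0.015],"rot": [0,0,0],"jaw": 0}])

```text
t: 6.35
tcp_pos: [0.4638, -0.1042, -0.0221]
ee_rot: [-180.0, -0.0, 93.7]
wrist_force: [-0.2, 0.5, -0.0]
finger_gap: -0.001
grasp_force: 0.0
```

jog_arm(rows=[{"slide": [0,0,0.015],"rot": [0,0,0],"jaw": 0},{"slide": [0,0,0.015],"rot": [0,0,0],"jaw": 0}])

```text
t: 6.55
tcp_pos: [0.4638, -0.1042, -0.0251]
ee_rot: [-180.0, -0.0, 93.7]
wrist_force: [-0.1, 0.1, -0.0]
finger_gap: -0.001
grasp_force: 0.0
```

jog_arm(rows=[{"slide": [0,0,0.01],"rot": [0,0,0],"jaw": 0},{"slide": [0,0,0.01],"rot": [0,0,0],"jaw": 0}])

```text
t: 6.75
tcp_pos: [0.4639, -0.1042, -0.027]
ee_rot: [-180.0, -0.0, 93.7]
wrist_force: [0.3, 0.3, -0.2]
finger_gap: -0.001
grasp_force: 0.0
```

jog_arm(rows=[{"slide": [0,0,0.01],"rot": [0,0,0],"jaw": 0},{"slide": [0,0,0.01],"rot": [0,0,0],"jaw": 0}])

```text
t: 6.95
tcp_pos: [0.4639, -0.1042, -0.029]
ee_rot: [-180.0, -0.0, 93.7]
wrist_force: [0.1, 0.7, -0.3]
finger_gap: 0.001
grasp_force: 0.0
```

jog_arm(rows=[{"slide": [0,0,0.01],"rot": [0,0,0],"jaw": 0},{"slide": [0,0,0.01],"rot": [0,0,0],"jaw": 0}])

```text
t: 7.15
tcp_pos: [0.4642, -0.1043, -0.0301]
ee_rot: [180.0, 0.0, 93.7]
wrist_force: [-5.3, 2.3, 10.9]
finger_gap: 0.003
grasp_force: 5.5
```

jog_arm(rows=[{"slide": [0,0,0.01],"rot": [0,0,0],"jaw": 0},{"slide": [0,0,0.01],"rot": [0,0,0],"jaw": 0}])

```text
t: 7.35
tcp_pos: [0.4644, -0.1043, -0.0303]
ee_rot: [180.0, 0.0, 93.7]
wrist_force: [-19.6, 5.4, 40.0]
finger_gap: 0.002
grasp_force: 20.0
```

Contact comes at a reading of z≈−0.030, so the fingertips are really 30 mm above the reported TCP. I'll use true tip z = reading + 0.030 from here. Back up, then take the rod again.

jog_arm(rows=[{"slide": [0,0,-0.1],"rot": [0,0,0],"jaw": 0},{"slide": [0,0,-0.3],"rot": [0,0,0],"jaw": 40},{"slide": [0,0,-0.55],"rot": [0,0,0],"jaw": 50},{"slide": [-0.18,0,-0.55],"rot": [0,0,0],"jaw": 50},{"slide": [-0.35,0,-0.55],"rot": [0,0,0],"jaw": 50},{"slide": [-0.35,0,-0.5],"rot": [0,0,0],"jaw": 50},{"slide": [-0.35,0,-0.38],"rot": [0,0,0],"jaw": 50},{"slide": [-0.35,0,-0.29],"rot": [0,0,0],"jaw": 50},{"slide": [-0.35,0,-0.29],"rot": [0,0,0],"jaw": 50}])

```text
t: 8.25
tcp_pos: [0.467, -0.1732, 0.0224]
ee_rot: [-179.8, -0.1, 93.7]
wrist_force: [0.6, 0.7, 0.4]
finger_gap: 0.504
grasp_force: 0.0
```

jog_arm(rows=[{"slide": [0,0,0],"rot": [0,0,0],"jaw": 0},{"slide": [0,0,0],"rot": [0,0,0],"jaw": 0},{"slide": [0,0,0],"rot": [0,0,0],"jaw": 0},{"slide": [0,0,0],"rot": [0,0,0],"jaw": 0},{"slide": [0,0,0],"rot": [0,0,0],"jaw": 0}], newtons=30)

```text
t: 8.75
tcp_pos: [0.4705, -0.174, 0.0268]
ee_rot: [179.7, 0.1, 93.7]
wrist_force: [13.6, 2.3, -3.2]
finger_gap: 0.151
grasp_force: 31.7
```

jog_arm(rows=[{"slide": [0,0.005,-0.105],"rot": [0,0,0],"jaw": 0},{"slide": [0,0.02,-0.21],"rot": [0,0,0],"jaw": 0},{"slide": [0,0.047,-0.31],"rot": [0,0,0],"jaw": 0},{"slide": [0,0.083,-0.41],"rot": [0,0,0],"jaw": 0},{"slide": [0,0.13,-0.5],"rot": [0,0,0],"jaw": 0},{"slide": [0,0.183,-0.593],"rot": [0,0,0],"jaw": 0}])

```text
t: 9.35
tcp_pos: [0.5084, -0.1713, 0.144]
ee_rot: [179.6, 0.0, 93.7]
wrist_force: [59.6, -4.8, -47.7]
finger_gap: 0.145
grasp_force: 34.2
```

The pull is radial, about 76 N outward, so I'll ease towards the hinge.

jog_arm(rows=[{"slide": [0,0.012,0.008],"rot": [0,0,0],"jaw": 0},{"slide": [0,0.012,0.008],"rot": [0,0,0],"jaw": 0}])

```text
t: 9.55
tcp_pos: [0.508, -0.1713, 0.1425]
ee_rot: [179.9, 0.0, 93.7]
wrist_force: [7.9, -1.1, -9.2]
finger_gap: 0.15
grasp_force: 34.4
```

jog_arm(rows=[{"slide": [0,0.064,-0.083],"rot": [0,0,0],"jaw": 0},{"slide": [0,0.134,-0.161],"rot": [0,0,0],"jaw": 0},{"slide": [0,0.213,-0.231],"rot": [0,0,0],"jaw": 0},{"slide": [0,0.297,-0.292],"rot": [0,0,0],"jaw": 0}])

```text
t: 9.95
tcp_pos: [0.5666, -0.1673, 0.2016]
ee_rot: [-180.0, -0.0, 93.7]
wrist_force: [1.3, 1.9, -6.3]
finger_gap: 0.149
grasp_force: 32.6
```

jog_arm(rows=[{"slide": [0,0.09,-0.054],"rot": [0,0,0],"jaw": 0},{"slide": [0,0.186,-0.098],"rot": [0,0,0],"jaw": 0},{"slide": [0,0.284,-0.132],"rot": [0,0,0],"jaw": 0},{"slide": [0,0.387,-0.157],"rot": [0,0,0],"jaw": 0}])

```text
t: 10.35
tcp_pos: [0.6443, -0.1623, 0.2336]
ee_rot: [180.0, -0.0, 93.7]
wrist_force: [-2.4, 3.1, 4.4]
finger_gap: 0.153
grasp_force: 32.8
```

jog_arm(rows=[{"slide": [0,0.104,-0.014],"rot": [0,0,0],"jaw": 0},{"slide": [0,0.209,-0.018],"rot": [0,0,0],"jaw": 0},{"slide": [0,0.314,-0.011],"rot": [0,0,0],"jaw": 0},{"slide": [0,0.417,0.006],"rot": [0,0,0],"jaw": 0},{"slide": [0,0.518,0.033],"rot": [0,0,0],"jaw": 0}])

```text
t: 10.85
tcp_pos: [0.7481, -0.1556, 0.2267]
ee_rot: [179.9, -0.0, 93.7]
wrist_force: [-1.4, 2.7, -1.2]
finger_gap: 0.147
grasp_force: 31.2
```

jog_arm(rows=[{"slide": [0,0,0],"rot": [0,0,0],"jaw": 100},{"slide": [0,0,0],"rot": [0,0,0],"jaw": 100},{"slide": [0,0,0],"rot": [0,0,0],"jaw": 100},{"slide": [0,0,-0.1],"rot": [0,0,0],"jaw": 100},{"slide": [0,0,-0.25],"rot": [0,0,0],"jaw": 100},{"slide": [0,0,-0.45],"rot": [0,0,0],"jaw": 100},{"slide": [0,0,-0.6],"rot": [0,0,0],"jaw": 100}])

```text
t: 11.55
tcp_pos: [0.7464, -0.1564, 0.3491]
ee_rot: [179.9, 0.0, 93.7]
wrist_force: [-1.1, 0.2, 0.4]
finger_gap: 1.001
grasp_force: 0.0
```

jog_arm(rows=[{"slide": [-0.195,-0.15,0],"rot": [0,0,0],"jaw": 100},{"slide": [-0.195,-0.4,0],"rot": [0,0,0.1],"jaw": 100},{"slide": [-0.195,-0.6,0],"rot": [0,0,0.2],"jaw": 100},{"slide": [-0.195,-0.8,0],"rot": [0,0,0.3],"jaw": 100},{"slide": [-0.195,-0.925,0],"rot": [0,0,0.4],"jaw": 100},{"slide": [-0.195,-0.925,0],"rot": [0,0,0.5],"jaw": 100},{"slide": [-0.195,-0.925,0],"rot": [0,0,0.6],"jaw": 100},{"slide": [-0.195,-0.925,0],"rot": [0,0,0.7],"jaw": 100},{"slide": [-0.195,-0.925,0],"rot": [0,0,0.8],"jaw": 100},{"slide": [-0.195,-0.925,0],"rot": [0,0,0.9],"jaw": 100},{"slide": [-0.195,-0.925,0],"rot": [0,0,1],"jaw": 100},{"slide": [-0.195,-0.925,0],"rot": [0,0,1],"jaw": 100}])

```text
t: 12.75
tcp_pos: [0.5643, -0.207, 0.3463]
ee_rot: [180.0, -0.0, 3.3]
wrist_force: [0.5, 0.8, 0.2]
finger_gap: 1.004
grasp_force: 0.0
```

```bash
python3 - <<'E'
from h import *
S=shot('scene','s4.png'); s=ctrl.read_state(); print(s['tcp_pos'],s['ee_rot'])
# cross bar expected at 2.0 rad
c,q=np.cos(np.radians(3.69)),np.sin(np.radians(3.69))
def L(x,y,z): return [.5658+c*x-q*y,-.2064+q*x+c*y,z]
r=.21
for y in(-.062,0,.062): print('bar open',proj(S,L(.115-r*np.cos(2.0),y,.075+r*np.sin(2.0)))[0].round(1))
b=cv2.cvtColor(S['frame'],cv2.COLOR_RGB2BGR)
print('block top centre px',proj(S,L(0,0,.057)).round(1))
cv2.imwrite('pics/s4c.png',cv2.resize(b[190:330,300:480],None,fx=4.2,fy=4.2,interpolation=cv2.INTER_CUBIC))
E
```

```text
[ 0.56435438 -0.20696256  0.34630178] [ 1.79964093e+02 -4.43455639e-02  3.19178745e+00]
bar open [456.2 199. ]
bar open [436.8 188.1]
bar open [418.5 177.7]
block top centre px [[372.6 283.3]]
```

View pics/s4c.png

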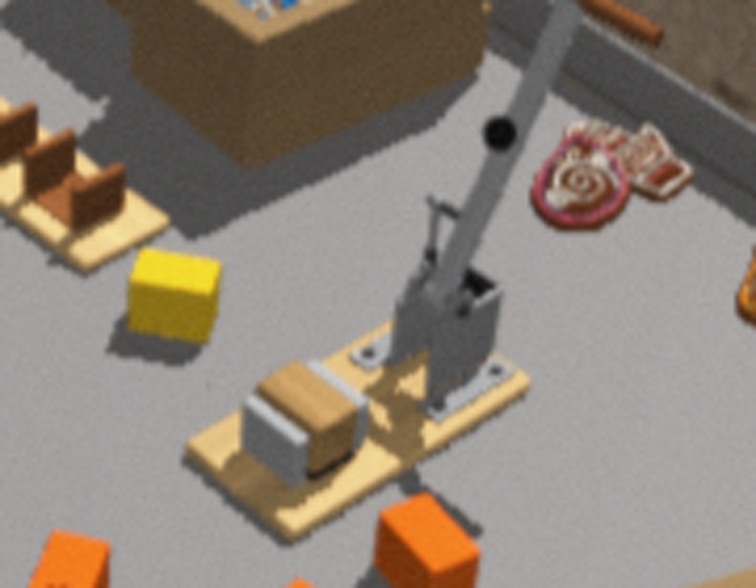

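The clamp stands open by itself at crop pixels (450,280)–(570,10). The block is free in the jig, with its top centre at crop pixel (309,398), within 1 px of my fit. I'll lower over it with the fingers at its free ends.

jog_arm(rows=[{"slide": [0,0,0.25],"rot": [0,0,0],"jaw": 100},{"slide": [0,0,0.5],"rot": [0,0,0],"jaw": 100},{"slide": [0,0,0.75],"rot": [0,0,0],"jaw": 100},{"slide": [0,0,1],"rot": [0,0,0],"jaw": 100},{"slide": [0,0,1],"rot": [0,0,0],"jaw": 100},{"slide": [0,0,1],"rot": [0,0,0],"jaw": 100},{"slide": [0,0,1],"rot": [0,0,0],"jaw": 100}])

```text
t: 13.5
tcp_pos: [0.5662, -0.2075, 0.1493]
ee_rot: [179.9, -0.2, 3.7]
wrist_force: [1.0, 0.3, 0.8]
finger_gap: 1.0
grasp_force: 0.0
```

```bash
python3 - <<'E'
from h import *
s=ctrl.read_state(); print(s['tcp_pos'],s['ee_rot'],s['joint_positions'])
E
```

```text
[ 0.56624872 -0.20748461  0.14931686] [179.88671366  -0.22319781   3.7051779 ] [-2.25457098e+01 -1.40160285e+00  9.57360764e+01 -2.89131019e-03
  8.54152413e+01  6.37495577e+01]
```

jog_arm(rows=[{"slide": [0,0,0.2],"rot": [0,0,0],"jaw": 100},{"slide": [0,0,0.4],"rot": [0,0,0],"jaw": 100},{"slide": [0,0,0.55],"rot": [0,0,0],"jaw": 100},{"slide": [0,0,0.65],"rot": [0,0,0],"jaw": 100},{"slide": [0,0,0.73],"rot": [0,0,0],"jaw": 100},{"slide": [0,0,0.78],"rot": [0,0,0],"jaw": 100},{"slide": [0,0,0.82],"rot": [0,0,0],"jaw": 100},{"slide": [0,0,0.82],"rot": [0,0,0],"jaw": 100}])

```text
t: 14.3
tcp_pos: [0.5653, -0.207, -0.0186]
ee_rot: [180.0, -0.0, 3.7]
wrist_force: [-0.2, 0.6, 0.4]
finger_gap: 1.002
grasp_force: 0.0
```

jog_arm(rows=[{"slide": [0,0,0],"rot": [0,0,0],"jaw": 20},{"slide": [0,0,0],"rot": [0,0,0],"jaw": 20},{"slide": [0,0,0],"rot": [0,0,0],"jaw": 20},{"slide": [0,0,0],"rot": [0,0,0],"jaw": 20},{"slide": [0,0,0],"rot": [0,0,0],"jaw": 20}], newtons=35)

```text
t: 14.8
tcp_pos: [0.5657, -0.2072, -0.0175]
ee_rot: [180.0, -0.1, 3.7]
wrist_force: [-0.6, -0.1, 6.4]
finger_gap: 0.649
grasp_force: 38.0
```

Gripped: 0.649 × 85 ≈ 55 mm. I'll lift straight up and carry the block to free table near (0.45, 0.03).

jog_arm(rows=[{"slide": [0,0,-0.05],"rot": [0,0,0],"jaw": 20},{"slide": [0,0,-0.15],"rot": [0,0,0],"jaw": 20},{"slide": [0,0,-0.3],"rot": [0,0,0],"jaw": 20},{"slide": [0,0,-0.45],"rot": [0,0,0],"jaw": 20},{"slide": [-0.1,-0.15,-0.55],"rot": [0,0,0],"jaw": 20},{"slide": [-0.2,-0.3,-0.55],"rot": [0,0,0],"jaw": 20},{"slide": [-0.3,-0.5,-0.55],"rot": [0,0,0],"jaw": 20},{"slide": [-0.4,-0.7,-0.55],"rot": [0,0,0],"jaw": 20},{"slide": [-0.5,-0.9,-0.55],"rot": [0,0,0],"jaw": 20},{"slide": [-0.5,-0.9,-0.55],"rot": [0,0,0],"jaw": 20},{"slide": [-0.5,-0.9,-0.55],"rot": [0,0,0],"jaw": 20}])

```text
t: 15.9
tcp_pos: [0.4537, -0.0332, 0.0922]
ee_rot: [180.0, -0.1, 3.8]
wrist_force: [-0.7, -0.0, -0.6]
finger_gap: 0.651
grasp_force: 38.0
```

jog_arm(rows=[{"slide": [0,-0.15,0],"rot": [0,0,0],"jaw": 20},{"slide": [0,-0.32,0.05],"rot": [0,0,0],"jaw": 20},{"slide": [0,-0.32,0.2],"rot": [0,0,0],"jaw": 20},{"slide": [0,-0.32,0.35],"rot": [0,0,0],"jaw": 20},{"slide": [0,-0.32,0.45],"rot": [0,0,0],"jaw": 20},{"slide": [0,-0.32,0.53],"rot": [0,0,0],"jaw": 20},{"slide": [0,-0.32,0.58],"rot": [0,0,0],"jaw": 20},{"slide": [0,-0.32,0.6],"rot": [0,0,0],"jaw": 20},{"slide": [0,-0.32,0.6],"rot": [0,0,0],"jaw": 20},{"slide": [0,-0.32,0.6],"rot": [0,0,0],"jaw": 20}])

```text
t: 16.9
tcp_pos: [0.4503, 0.03, -0.0278]
ee_rot: [180.0, -0.1, 3.7]
wrist_force: [0.1, 0.2, -1.8]
finger_gap: 0.65
grasp_force: 38.4
```

jog_arm(rows=[{"slide": [0,0,0.006],"rot": [0,0,0],"jaw": 20},{"slide": [0,0,0.008],"rot": [0,0,0],"jaw": 20},{"slide": [0,0,0.008],"rot": [0,0,0],"jaw": 20}])

```text
t: 17.2
tcp_pos: [0.4501, 0.0301, -0.0295]
ee_rot: [180.0, -0.1, 3.7]
wrist_force: [-2.3, -0.0, 4.7]
finger_gap: 0.652
grasp_force: 38.8
```

jog_arm(rows=[{"slide": [0,0,0],"rot": [0,0,0],"jaw": 100},{"slide": [0,0,0],"rot": [0,0,0],"jaw": 100},{"slide": [0,0,0],"rot": [0,0,0],"jaw": 100},{"slide": [0,0,-0.1],"rot": [0,0,0],"jaw": 100},{"slide": [0,0,-0.25],"rot": [0,0,0],"jaw": 100},{"slide": [0,0,-0.45],"rot": [0,0,0],"jaw": 100}])

```text
t: 17.8
tcp_pos: [0.4487, 0.0302, 0.0595]
ee_rot: [-180.0, 0.2, 3.7]
wrist_force: [0.9, -0.1, 0.6]
finger_gap: 1.0
grasp_force: 0.0
```

jog_arm(rows=[{"slide": [0,0,0],"rot": [0,0,-0.1],"jaw": 100},{"slide": [0,0,0],"rot": [0,0,-0.2],"jaw": 100},{"slide": [0,0,0],"rot": [0,0,-0.3],"jaw": 100},{"slide": [0,0,0],"rot": [0,0,-0.4],"jaw": 100},{"slide": [0,0,0],"rot": [0,0,-0.5],"jaw": 100},{"slide": [0,0,0],"rot": [0,0,-0.6],"jaw": 100},{"slide": [0,0,0],"rot": [0,0,-0.7],"jaw": 100},{"slide": [0,0,0],"rot": [0,0,-0.8],"jaw": 100},{"slide": [0,0,0],"rot": [0,0,-0.9],"jaw": 100},{"slide": [0,0,0],"rot": [0,0,-1],"jaw": 100},{"slide": [0,0,0],"rot": [0,0,-1],"jaw": 100},{"slide": [0,0,0],"rot": [0,0,-1],"jaw": 100}])

```text
t: 19.0
tcp_pos: [0.4497, 0.0302, 0.0597]
ee_rot: [-180.0, 0.0, 93.7]
wrist_force: [0.3, -0.3, 0.5]
finger_gap: 0.998
grasp_force: 0.0
```

```bash
python3 - <<'E'
from h import *
S=shot('scene','s5.png'); T=shot('top','t5.png'); s=ctrl.read_state(); print(s['tcp_pos'],s['ee_rot'],s['joint_positions'][5])
a=cv2.imread('pics/scene0.png'); b=cv2.cvtColor(S['frame'],cv2.COLOR_RGB2BGR)
print(proj(S,[[.45,.03,.045],[.45,.03,0]]))
print(proj(T,[[.583,.18,.05],[.45,.03,.045]]))
E
```

```text
[0.44969527 0.03015828 0.05978151] [-1.79998506e+02 -1.28861636e-03  9.35377707e+01] -2.9455403890921317
[[284.87827338 254.84843586]
 [285.32553155 267.04142613]]
[[268.17209052 242.68156224]
 [316.47440082 274.06872695]]
```

jog_arm(rows=[{"slide": [0,0,0.12],"rot": [0,0,0],"jaw": 100},{"slide": [0,0,0.24],"rot": [0,0,0],"jaw": 100},{"slide": [0,0,0.33],"rot": [0,0,0],"jaw": 100},{"slide": [0,0,0.39],"rot": [0,0,0],"jaw": 100},{"slide": [0,0,0.39],"rot": [0,0,0],"jaw": 100},{"slide": [0,0,0.39],"rot": [0,0,0],"jaw": 10},{"slide": [0,0,0.39],"rot": [0,0,0],"jaw": 10},{"slide": [0,0,0.39],"rot": [0,0,0],"jaw": 10},{"slide": [0,0,0.39],"rot": [0,0,0],"jaw": 10},{"slide": [0,0,0.39],"rot": [0,0,0],"jaw": 10},{"slide": [0,0,0.39],"rot": [0,0,0],"jaw": 10}], newtons=35)

```text
t: 20.2
tcp_pos: [0.4503, 0.0302, -0.0173]
ee_rot: [179.9, 0.0, 93.7]
wrist_force: [-1.2, -1.2, 6.3]
finger_gap: 0.416
grasp_force: 35.8
```

```bash
python3 - <<'E'
from h import *
from scipy.optimize import least_squares
# refine rack: board mask (light plywood) from initial top picture, edges fitted by minAreaRect on unprojected contour
T=load('top'); im=cv2.imread('pics/top0.png'); 
hsv=cv2.cvtColor(im,cv2.COLOR_BGR2HSV); roi=np.zeros(im.shape[:2],np.uint8); roi[222:272,216:322]=1
m=((hsv[...,1]>60)&(hsv[...,0]<30)&(hsv[...,2]>90)).astype(np.uint8)*roi
m=cv2.morphologyEx(m,cv2.MORPH_CLOSE,np.ones((5,5),np.uint8))
print(m.sum()); ys,xs=np.nonzero(m); print(xs.min(),xs.max(),ys.min(),ys.max())
cs,_=cv2.findContours(m,cv2.RETR_EXTERNAL,cv2.CHAIN_APPROX_NONE); c=max(cs,key=cv2.contourArea)[:,0,:]
# model: silhouette of board slab by rendering; IoU-based fit
walls=[]
for y,g in ((.105,.082),(0,.062),(-.105,.044)):
    for s in(1,-1): walls.append((y+s*(g/2+.0045),.0045))
def render(p,k=8):
    q=np.array([[x,y,z] for x in(.04,-.04) for y in(.165,-.165) for z in(0,.01)])
    cc,ss=np.cos(p[2]),np.sin(p[2]); W=lambda q:np.c_[p[0]+cc*q[:,0]-ss*q[:,1],p[1]+ss*q[:,0]+cc*q[:,1],q[:,2]]
    I=np.zeros((50*k,106*k),np.uint8)
    def put(q): 
        h=cv2.convexHull(((proj(T,W(q))-[215.5,221.5])*k).astype(np.int32)); cv2.fillConvexPoly(I,h,255)
    put(q)
    for yc,t in walls: put(np.array([[x,yc+s*t,z] for x in(.023,-.023) for s in(1,-1) for z in(.01,.051)]))
    return cv2.resize(I,(106,50),interpolation=cv2.INTER_AREA)/255.
M=m[222:272,216:322].astype(float)
from scipy.optimize import minimize
r=minimize(lambda p:np.abs(render([p[0],p[1],p[2]])-M).sum(),[.583,.1816,.0766],method='Nelder-Mead',options=dict(initial_simplex=[[.583,.1816,.0766],[.587,.1816,.0766],[.583,.1856,.0766],[.583,.1816,.095]],xatol=1e-4))
print(r.x[:2],np.degrees(r.x[2]),r.fun)
E
```

```text
2044
221 317 229 267
[0.5842958  0.18119845] 4.843366228127759 109.32156862745097
```

```bash
cat > rack.py <<'E'
from h import *
from scipy.optimize import minimize
T=load('top');S=load('scene'); k=8
V=[]
for d,f,(x0,y0,x1,y1) in ((T,'top0.png',(216,222,322,272)),(S,'scene0.png',(248,182,346,254))):
    im=cv2.imread('pics/'+f)[y0:y1,x0:x1]; h=cv2.cvtColor(im,cv2.COLOR_BGR2HSV).astype(int)
    m=((h[...,1]>60)&(h[...,0]<30)&(h[...,2]>70)).astype(np.uint8)
    m=cv2.morphologyEx(m,cv2.MORPH_CLOSE,np.ones((3,3),np.uint8))
    n,l,st,_=cv2.connectedComponentsWithStats(m); m=(l==1+st[1:,4].argmax())
    V.append((d,m.astype(float),x0,y0,x1-x0,y1-y0)); print(f,m.sum())
walls=[(y+s*(g/2+.0045)) for y,g in((.105,.082),(0,.062),(-.105,.044)) for s in(1,-1)]
B=lambda xs,ys,zs:np.array([[x,y,z] for x in xs for y in ys for z in zs])
parts=[B((.04,-.04),(.165,-.165),(0,.01))]+[B((.023,-.023),(w-.0045,w+.0045),(.01,.051)) for w in walls]
def cost(p,sel):
    c,s=np.cos(p[2]),np.sin(p[2]); e=0
    for d,m,x0,y0,w,h in sel:
        I=np.zeros((h*k,w*k),np.uint8)
        for q in parts:
            W=np.c_[p[0]+c*q[:,0]-s*q[:,1],p[1]+s*q[:,0]+c*q[:,1],q[:,2]]
            cv2.fillConvexPoly(I,cv2.convexHull(((proj(d,W)-[x0-.5,y0-.5])*k).astype(np.int32)),255)
        e+=np.abs(cv2.resize(I,(w,h),interpolation=cv2.INTER_AREA)/255.-m).sum()
    return e
s0=np.array([[.58,.178,.07],[.589,.178,.07],[.58,.186,.07],[.58,.178,.1]])
for n,sel in (('top',V[:1]),('scene',V[1:]),('both',V)):
    r=minimize(cost,s0[0],(sel,),method='Nelder-Mead',options=dict(initial_simplex=s0,xatol=1e-4,fatol=.05)); print(n,r.x[:2].round(4),np.degrees(r.x[2]).round(2),r.fun.round(1))
E
python3 rack.py
```

```text
top0.png 2044
scene0.png 1714
top [0.5847 0.182 ] 4.88 106.6
scene [0.5857 0.1823] 4.86 560.5
both [0.5847 0.1819] 4.78 673.9
```

jog_arm(rows=[{"slide": [0,0,-0.1],"rot": [0,0,0],"jaw": 10},{"slide": [0,0,-0.25],"rot": [0,0,0],"jaw": 10},{"slide": [0,0,-0.4],"rot": [0,0,0],"jaw": 10},{"slide": [0,0,-0.5],"rot": [0,0,0],"jaw": 10},{"slide": [0,0,-0.5],"rot": [0,0,0],"jaw": 10}])

```text
t: 20.7
tcp_pos: [0.451, 0.0302, 0.0846]
ee_rot: [179.8, 0.0, 93.7]
wrist_force: [-0.5, -0.2, -2.9]
finger_gap: 0.416
grasp_force: 35.6
```

jog_arm(rows=[{"slide": [0.15,0.15,0],"rot": [0,0,-0.012],"jaw": 10},{"slide": [0.3,0.3,0],"rot": [0,0,-0.012],"jaw": 10},{"slide": [0.45,0.45,0],"rot": [0,0,-0.012],"jaw": 10},{"slide": [0.6,0.6,0],"rot": [0,0,-0.012],"jaw": 10},{"slide": [0.7,0.7,0],"rot": [0,0,-0.012],"jaw": 10},{"slide": [0.714,0.718,0],"rot": [0,0,-0.012],"jaw": 10},{"slide": [0.714,0.718,0],"rot": [0,0,-0.012],"jaw": 10},{"slide": [0.714,0.718,0],"rot": [0,0,-0.012],"jaw": 10}])

```text
t: 21.5
tcp_pos: [0.5831, 0.1812, 0.0809]
ee_rot: [-179.9, 0.0, 94.7]
wrist_force: [-0.3, -0.9, -1.3]
finger_gap: 0.416
grasp_force: 35.9
```

```bash
python3 - <<'E'
from h import *
P=[];R=[]
for i in range(6):
    S=shot('scene','s6.png'); s=ctrl.read_state(); P.append(s['tcp_pos']);R.append(s['ee_rot'][2])
print(np.mean(P,0).round(4),np.std(P,0).round(4),np.mean(R).round(2))
u=proj(S,[[.5847,.182,.1]])[0].astype(int);print(u)
crop(S,'s6c.png',240,150,380,260,5.4)
E
```

```text
[0.5835 0.1812 0.0818] [0.0002 0.0001 0.0003] 94.72
[294 197]
```

View pics/s6c.png

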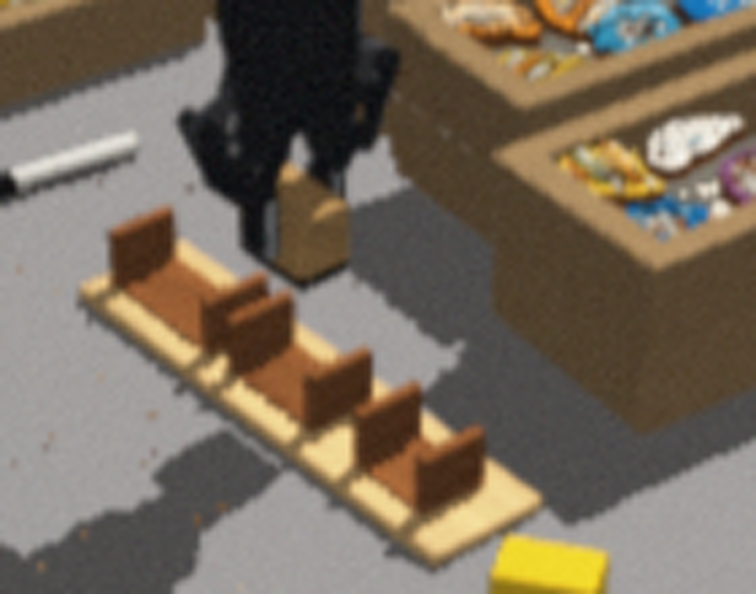

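The block is held squarely over the rack, its bottom corner at crop (303,283). The middle holder's walls are at crop (260,325) and (338,385). I'll check the alignment within this same image.

```bash
python3 - <<'E'
from h import *
S=load('scene')
def W(p,q): 
    c,s=np.cos(p[2]),np.sin(p[2]); q=np.array(q); return np.c_[p[0]+c*q[:,0]-s*q[:,1],p[1]+s*q[:,0]+c*q[:,1],q[:,2]]
cr=lambda uv:((uv-[240,150]+.41)*5.4).round(0).tolist()
print('block bottom -x-y, +x-y',cr(proj(S,W([.5835,.1812,np.radians(4.72)],[[-.018,-.028,.0995],[.018,-.028,.0995]]))))
p=[.5847,.182,np.radians(4.8)]
print('board corners R front/back, L front',cr(proj(S,W(p,[[-.04,-.165,.01],[.04,-.165,.01],[-.04,.165,.01]]))))
print('mid -y wall inner top f/b; outer top f/b',cr(proj(S,W(p,[[-.023,-.031,.051],[.023,-.031,.051],[-.023,-.04,.051],[.023,-.04,.051]]))))
print('mid +y wall outer top f/b',cr(proj(S,W(p,[[-.023,.031,.051],[.023,.031,.051],[-.023,.04,.051],[.023,.04,.051]]))))
print(1/np.linalg.norm(proj(S,[[.58,.18,.05]])-proj(S,[[.58,.181,.05]]))/5.4,'mm per crop px in y')
E
```

```text
block bottom -x-y, +x-y [[302.0, 293.0], [353.0, 270.0]]
board corners R front/back, L front [[434.0, 559.0], [545.0, 498.0], [75.0, 286.0]]
mid -y wall inner top f/b; outer top f/b [[301.0, 370.0], [365.0, 339.0], [311.0, 377.0], [375.0, 346.0]]
mid +y wall outer top f/b [[232.0, 320.0], [296.0, 290.0], [222.0, 313.0], [286.0, 283.0]]
0.7680015326662594 mm per crop px in y
```

```bash
cat > hold.py <<'E'
from h import *
from scipy.optimize import minimize
T=load('top');S=load('scene'); k=8; V=[]
for d,f,(x0,y0,x1,y1) in ((T,'top0.png',(216,222,322,272)),(S,'s6.png',(248,182,346,254))):
    im=cv2.imread('pics/'+f)[y0:y1,x0:x1].astype(int); m=((im[...,2]>1.4*im[...,1])&(im[...,2]>35))
    m=cv2.morphologyEx(m.astype(np.uint8),cv2.MORPH_OPEN,np.ones((2,2),np.uint8))
    V.append((d,m.astype(float),x0,y0,x1-x0,y1-y0)); print(f,m.sum())
    if d is S: print('\n'.join(''.join('#' if v else '.' for v in r[:80]) for r in m))
B=lambda xs,ys,zs:np.array([[x,y,z] for x in xs for y in ys for z in zs]); X=(.023,-.023); parts=[]
for y,g in((.105,.082),(0,.062),(-.105,.044)):
    parts.append(B(X,(y-g/2-.009,y+g/2+.009),(.01,.013)))
    for s in(1,-1): w=y+s*(g/2+.0045); parts.append(B(X,(w-.0045,w+.0045),(.01,.051)))
def cost(p,sel):
    c,s=np.cos(p[2]),np.sin(p[2]); e=0
    for d,m,x0,y0,w,h in sel:
        I=np.zeros((h*k,w*k),np.uint8)
        for q in parts:
            W=np.c_[p[0]+c*q[:,0]-s*q[:,1],p[1]+s*q[:,0]+c*q[:,1],q[:,2]]
            cv2.fillConvexPoly(I,cv2.convexHull(((proj(d,W)-[x0-.5,y0-.5])*k).astype(np.int32)),255)
        e+=np.abs(cv2.resize(I,(w,h),interpolation=cv2.INTER_AREA)/255.-m).sum()
    return e
s0=np.array([[.58,.178,.07],[.589,.178,.07],[.58,.186,.07],[.58,.178,.1]])
for n,sel in (('top',V[:1]),('scene',V[1:]),('both',V)):
    r=minimize(cost,s0[0],(sel,),method='Nelder-Mead',options=dict(initial_simplex=s0,xatol=1e-4,fatol=.05)); print(n,r.x[:2].round(4),np.degrees(r.x[2]).round(2),r.fun.round(1))
E
python3 hold.py
```

```text
top0.png 771
s6.png 1031
................................................................................
................................................................................
................................................................................
................................................................................
................................................................................
................................................................................
................................................................................
................................................................................
......................###.......................................................
....................#####.......................................................
.................########.......................................................
...............##########.......................................................
..............###########.......................................................
..............########
[... 4152 characters left out ...]
.....................................
................................................................................
................................................................................
................................................................................
................................................................................
................................................................................
................................................................................
................................................................................
top [0.579  0.1792] 4.93 227.8
scene [0.5841 0.1756] 4.73 251.0
both [0.5821 0.177 ] 4.73 504.6
```

Holder and block now agree to about 2 mm in the same camera. I'll nudge −2 mm in x and −1 mm in y, and lower in stages watching the force.

jog_arm(rows=[{"slide": [-0.005,-0.01,0.05],"rot": [0,0,0],"jaw": 10},{"slide": [-0.005,-0.01,0.12],"rot": [0,0,0],"jaw": 10},{"slide": [-0.005,-0.01,0.18],"rot": [0,0,0],"jaw": 10},{"slide": [-0.005,-0.01,0.22],"rot": [0,0,0],"jaw": 10},{"slide": [-0.005,-0.01,0.25],"rot": [0,0,0],"jaw": 10},{"slide": [-0.005,-0.01,0.28],"rot": [0,0,0],"jaw": 10},{"slide": [-0.005,-0.01,0.28],"rot": [0,0,0],"jaw": 10}])

```text
t: 22.5
tcp_pos: [0.5816, 0.1806, 0.0249]
ee_rot: [-179.9, 0.0, 94.8]
wrist_force: [0.1, 0.6, -1.6]
finger_gap: 0.413
grasp_force: 35.9
```

jog_arm(rows=[{"slide": [0,0,0.03],"rot": [0,0,0],"jaw": 10},{"slide": [0,0,0.06],"rot": [0,0,0],"jaw": 10},{"slide": [0,0,0.09],"rot": [0,0,0],"jaw": 10},{"slide": [0,0,0.09],"rot": [0,0,0],"jaw": 10}])

```text
t: 22.9
tcp_pos: [0.5814, 0.1806, 0.0067]
ee_rot: [-179.9, 0.0, 94.8]
wrist_force: [0.4, -0.2, -2.0]
finger_gap: 0.413
grasp_force: 35.9
```

jog_arm(rows=[{"slide": [0.008,0,0],"rot": [0,0,0],"jaw": 10},{"slide": [0.01,0,0],"rot": [0,0,0],"jaw": 10},{"slide": [0.01,0,0],"rot": [0,0,0],"jaw": 10}])

```text
t: 23.2
tcp_pos: [0.5819, 0.1829, 0.0081]
ee_rot: [180.0, -0.0, 94.8]
wrist_force: [0.4, -0.7, -0.9]
finger_gap: 0.415
grasp_force: 35.9
```

jog_arm(rows=[{"slide": [-0.01,0,0],"rot": [0,0,0],"jaw": 10},{"slide": [-0.02,0,0],"rot": [0,0,0],"jaw": 10},{"slide": [-0.02,0,0],"rot": [0,0,0],"jaw": 10}])

```text
t: 23.5
tcp_pos: [0.5821, 0.1791, 0.008]
ee_rot: [180.0, -0.1, 94.8]
wrist_force: [-1.0, 6.0, -1.3]
finger_gap: 0.411
grasp_force: 36.0
```

jog_arm(rows=[{"slide": [0.015,0,0],"rot": [0,0,0],"jaw": 10},{"slide": [0.025,0,0],"rot": [0,0,0],"jaw": 10},{"slide": [0.025,0,0],"rot": [0,0,0],"jaw": 10}])

```text
t: 23.8
tcp_pos: [0.5817, 0.1838, 0.0078]
ee_rot: [-180.0, 0.0, 94.8]
wrist_force: [0.3, -0.5, -1.8]
finger_gap: 0.417
grasp_force: 35.9
```

jog_arm(rows=[{"slide": [0.005,0,0],"rot": [0,0,0],"jaw": 10},{"slide": [0.005,0,0],"rot": [0,0,0],"jaw": 10}])

```text
t: 24.0
tcp_pos: [0.5816, 0.1847, 0.0078]
ee_rot: [-180.0, 0.0, 94.8]
wrist_force: [-0.0, 1.0, -1.0]
finger_gap: 0.412
grasp_force: 35.9
```

jog_arm(rows=[{"slide": [-0.013,0.007,0],"rot": [0,0,0],"jaw": 10},{"slide": [-0.013,0.007,0.02],"rot": [0,0,0],"jaw": 10},{"slide": [-0.013,0.007,0.04],"rot": [0,0,0],"jaw": 10},{"slide": [-0.013,0.007,0.054],"rot": [0,0,0],"jaw": 10},{"slide": [-0.013,0.007,0.054],"rot": [0,0,0],"jaw": 10}])

```text
t: 24.5
tcp_pos: [0.5829, 0.1821, -0.0037]
ee_rot: [-179.9, 0.0, 94.8]
wrist_force: [0.4, -0.2, -1.8]
finger_gap: 0.419
grasp_force: 35.9
```

jog_arm(rows=[{"slide": [0,0,0.006],"rot": [0,0,0],"jaw": 10},{"slide": [0,0,0.006],"rot": [0,0,0],"jaw": 10}])

```text
t: 24.7
tcp_pos: [0.5833, 0.1823, -0.0041]
ee_rot: [180.0, -0.0, 94.8]
wrist_force: [-0.3, -0.5, -1.8]
finger_gap: 0.415
grasp_force: 36.0
```

jog_arm(rows=[{"slide": [0,0,0.005],"rot": [0,0,0],"jaw": 10},{"slide": [0,0,0.008],"rot": [0,0,0],"jaw": 10},{"slide": [0,0,0.008],"rot": [0,0,0],"jaw": 10}])

```text
t: 25.0
tcp_pos: [0.5834, 0.1823, -0.0043]
ee_rot: [180.0, -0.0, 94.8]
wrist_force: [-8.9, -2.9, 14.4]
finger_gap: 0.42
grasp_force: 37.9
```

jog_arm(rows=[{"slide": [0,0,-0.003],"rot": [0,0,0],"jaw": 10},{"slide": [0,0,-0.003],"rot": [0,0,0],"jaw": 65},{"slide": [0,0,-0.003],"rot": [0,0,0],"jaw": 65},{"slide": [0,0,-0.003],"rot": [0,0,0],"jaw": 65},{"slide": [0,0,-0.1],"rot": [0,0,0],"jaw": 65},{"slide": [0,0,-0.25],"rot": [0,0,0],"jaw": 65},{"slide": [0,0,-0.5],"rot": [0,0,0],"jaw": 65},{"slide": [0,0,-0.75],"rot": [0,0,0],"jaw": 65},{"slide": [0,0,-1],"rot": [0,0,0],"jaw": 65},{"slide": [0,0,-1],"rot": [0,0,0],"jaw": 65}])

```text
t: 26.0
tcp_pos: [0.5853, 0.1828, 0.2022]
ee_rot: [179.4, -0.1, 94.8]
wrist_force: [-0.8, -0.5, 0.3]
finger_gap: 0.651
grasp_force: 0.0
```

```bash
python3 - <<'E'
from h import *
S=shot('scene','s7.png'); s=ctrl.read_state(); print(s['tcp_pos'])
c,q=np.cos(np.radians(4.8)),np.sin(np.radians(4.8))
W=lambda x,y,z:[.5833+c*x-q*y,.1823+q*x+c*y,z]
cs=proj(S,[W(x,y,.058) for x,y in((-.018,-.028),(.018,-.028),(.018,.028),(-.018,.028))]); print(cs.round(1).tolist())
im=cv2.imread('pics/s7.png').astype(int); old=cv2.imread('pics/s6.png').astype(int)
x0,y0=270,190
def ch(p): 
    B,G,R=p; r=R/max(G,1)
    return '#' if R<50 else ('r' if r>1.45 else ('w' if r>1.12 else '.'))
for y in range(y0,y0+45): print(y,''.join(ch(im[y,x]) for x in range(x0,x0+55)))
E
```

```text
[0.58449013 0.18255797 0.19813464]
[[295.4, 215.2], [304.7, 210.7], [293.2, 202.5], [284.0, 206.9]]
190 rr.....................................................
191 rr.....................................................
192 rrw....................................................
193 rww....................................................
194 rrww...................................................
195 rrwwww.................................................
196 rrwwwww................................................
197 rrwwwwww...............................................
198 rrrwwwwww..............................................
199 rrrrwwwwwww............................................
200 rrrrrrwwwwwww...www....................................
201 rrrrrrrwwwwwwwwwwrrw...................................
202 rrrrrrrrwwwwwwwrrrrw...................................
203 rrrrrrrrrrwwwrrrrrrw...w...............................
204 rrrrrrrrrrrrrrrrrrrwwwwww..............................
205 rrrrrrrrrrrrrrrrrrrwwwwwww.............................
206 rrrrrrrrrrrrrrrrwwwwwwwwwwww........
[... 999 characters left out ...]
wwwwwr##wwwwrrrrrrrrrrrrwwwrrrrrrw......
224 ..........wwwwwwwwwwwr##wwwrrrrrrrrrrrrwrrrrrrrr.......
225 ...........wwwwwwwwwwww##wrrrrrrrrrrrrrrrrrrrrrw.......
226 ............wwwwwwwwwwwwr#rrrrrrrrwrrrrrrrrrrrrww......
227 ..............wwwwwwwwwwwrrrrrrrwwwwrrrrrrrrrrrwwww....
228 ...............wwwwwwwwwwwrrrrwwwwwwrrrrrrrrrrrwwwww...
229 .................wwwwwwwwwwwwwwwwwwwrrrrrrrrrrrwwwwwww.
230 ..................wwwwwwwwwwwwwwwwwwrrrrrrrrrrrrwwwwwww
231 ...................wwwwwwwwwwwwwwwwwrrrrrrrrrrrrrwwwwwr
232 ....................wwwwwwwwwwwwwwwwwrrrrrrrrrrrrrwwrrr
233 .....................wwwwwwwwwww.wwwrrrrrrrrrrrrrrrrrrr
234 .......................wwwwwwwwwwwwwrrrrrrrrrrrrrrrrrrr
```

The block stands flush in the middle holder, its rubber edge running from (285,219) to (295,226), with its top corners within 1 px of prediction. I'll confirm the clamp is unchanged since it opened, then hand in.

```bash
python3 - <<'E'
from h import *
a=cv2.imread('pics/s4.png').astype(int); b=cv2.imread('pics/s7.png').astype(int)
d=np.abs(a-b).max(2)[190:255,400:440]; f=(d>40).mean(); print('changed fraction at open clamp',f)
print(ctrl.read_state()['wrist_force'])
if f<.05: print(ctrl.sign_off())
E
```

```text
changed fraction at open clamp 0.0
[-0.54499231  0.30127852 -2.06423448]
the job is handed in; nothing more can be done
None
```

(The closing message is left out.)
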